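Prime the hand pump and hold the bayonet test gauge in its port

TASK

Check the pressure of the bench hand pump: first work its hand lever through three full strokes, each all the way down to the stop and all the way back up. Then take the rectangular bayonet gauge from its wooden stand, put its lugs into the slots of the pump's test port, push it in against the spring, twist it a quarter turn clockwise (seen from above) to the stop, and hold it there: the port springs back when let go, so finish with the gauge still gripped, pushed home and turned. Leave the plain round gauge alone in its stand.

Things in the scene. Friction and masses are not known exactly. Their poses are not given: they have to be found in the camera images.
- lever (a joint): angle of the pump's hand lever (rad): 0 = raised at rest (leaning up 0.5 rad from level), 0.8 = fully down on its stop (0.3 rad below level). It is sprung and comes back to 0 by itself when let rise; about 5 N on the grip starts it, about 9 N holds it fully down.
- lever_pivot (a point): the lever's hinge point, fixed to the pump 125 mm above the bench. The pump's frame: the lever reaches from the pivot along the pump's -x (towards the robot) and swings in the pump's upright x-z plane.
- lever_grip (a point): middle of the top face of the lever's black rubber grip (paddle 75 mm long along the lever, 34 mm wide, 18 mm thick): 155 mm along the lever from the pivot and 9 mm above its middle line; moves and tilts with the lever, from about 207 mm above the bench at rest to about 88 mm fully down. Press it down from above with closed fingertips.
- port (a point): centre of the top face of the pump's test port, a 70 x 70 mm steel block, top 75 mm above the bench. Axes are the pump's: z up, x along the lug slots; the lever is on its +y side. Keyhole in the 8 mm thick cover plate: a 24 mm square opening crossed along x by a slot 13 mm wide, 48 mm end to end. Below it a sprung seat.
- port_press (a joint): how far the port's sprung seat is pushed down (m): 0 = up, with its floor 12 mm below port; 0.010 = bottomed. Needs about 5 N to start and 13 N at the bottom. The lugs clear the underside of the cover plate, and can turn, once it is beyond 0.004.
- port_turn (a joint): how far the seat is turned clockwise seen from above (rad): 0 = at rest, 1.57 = quarter turn, at the stop. A slot in it takes the lugs and turns with them, with about 0.15 rad of play, so the gauge may turn a little further than the seat. A spring turns it back (0.10 N m at the start, 0.26 N m at the stop).
- gauge: rectangular bayonet gauge, loose, upright in its stand. Origin: centre of the stem's underside, z up. Stem 18 mm diameter; at its foot (z 0 to 8 mm) two lugs, a bar 40 mm long along x, 8 mm wide. Dark body from z = 34 to 70 mm, 56 mm along x, 36 mm along y (grip across this), white dial on top. Half-turn symmetric. In the port, origin 12 mm below port at first touch, 22 mm at bottom.
- stand: the fixed wooden stand of the bayonet gauge, 88 x 64 mm, 40 mm high, with a rectangular hole 46 x 24 mm (long along its x) in which the stem and lugs hang; the gauge's body rests on its top. Origin: centre of its underside.
- plain_gauge: another, round gauge (body 48 mm in diameter, 70 mm tall in all, stem without lugs; origin: centre of the underside of its stem), loose in a second wooden stand 76 x 76 x 40 mm. Not to be used. The two stands swap places from run to run.

How it is judged:
On the way, in this order (a step that is already met when the one before it is completed fails the run):
1. lever pressed fully down, first stroke (value of joint lever above 0.7 rad), for 0.05 s.
2. lever back up (value of joint lever below 0.1 rad), for 0.05 s.
3. lever pressed fully down, second stroke (value of joint lever above 0.7 rad), for 0.05 s.
4. lever back up (value of joint lever below 0.1 rad), for 0.05 s.
5. lever pressed fully down, third stroke (value of joint lever above 0.7 rad), for 0.05 s.
6. lever back up (value of joint lever below 0.1 rad), for 0.05 s.
7. gauge lifted out of its stand in the fingers (z of gauge in the frame of stand above 0.04 m and contact force between the fingers and gauge above 1 N), for 0.05 s.
8. gauge pushed straight into the port against its spring, not yet turned (value of joint port_press above 0.003 m and value of joint port_turn below 0.4 rad and horizontal distance between gauge and port below 0.006 m and z of gauge in the frame of port below -0.013 m and angle between the x axis of gauge and the x axis of port, either way round below 0.5 rad), for 0.05 s.
9. gauge twisted a quarter turn clockwise (value of joint port_turn above 1.3 rad and z of gauge in the frame of port below -0.013 m), for 0.2 s.
At the end, for the whole second after the job is handed in: Gauge upright (7 deg) and still in the port, within 6 mm of its axis, within 20 deg of square to its slots, 14 mm or more below its top face, seat pressed in over 3 mm and turned clockwise over 1.3 rad, held in the fingers (over 2 N), lever up (below 0.15 rad), plain gauge not moved 20 mm (value of joint port_turn above 1.3 rad and value of joint port_press above 0.003 m and z of gauge in the frame of port below -0.014 m and horizontal distance between gauge and port below 0.006 m and angle between the x axis of gauge and the y axis of port, either way round below 0.35 rad and angle between gauge's own z axis and vertical below 0.12 rad and contact force between the fingers and gauge above 2 N and linear speed of gauge below 0.03 m/s and value of joint lever below 0.15 rad and distance of plain_gauge from where it was at the start of the episode below 0.02 m); the arm keeps its last pose, push and grip.
It fails at once if the plain round gauge was disturbed (distance of plain_gauge from where it was at the start of the episode above 0.02 m).
It also fails if it takes over 72 s, if anything falls off the work surface, if the arm or the gripper's body presses on something with over 40 N, if the wrist force passes 120 N, or if a joint passes its speed limit or range.

ROBOT

A 6-joint arm with a two-finger parallel gripper is mounted at the origin on the work surface. World frame = base frame: x ahead of the robot, y to its left, z up, the work surface at z = 0. Lengths are in m, angles in rad, forces in N, time in s.
With the tool pointing down it reaches from about 0.3 to 0.85 m from the base axis. Payload 4.2 kg.
Tool frame: the origin (TCP) lies midway between the tips of the shut fingers; the grasp point (between the pads) lies 19 mm behind it; z points along the fingers, y is the direction in which the jaws open and shut (so a half turn about z gives the same grasp; the last joint's range is limited). The gripper opens to 91 mm and grips with 3 to 60 N. Pads are 32 mm wide; open, the fingers measure 118 mm over their backs; the gripper's body (76 mm by 178 mm) begins 60 mm behind the grasp point.
Start: joints at [-1.232, 0.32, 1.565, -0, 1.257, -0.02], TCP at [0.202, -0.538, 0.214] pointing down, gripper open.
Joint ranges: [-3.11, 3.11], [-0.84, 2.01], [0.21, 2.61], [-1.34, 4.49], [0.05, 2.63], [-2.56, 2.56]. Speed limits (rad/s): [2.57, 2.57, 3.14, 3.14, 3.14, 3.14].

INTERFACE

Orientations are given as a unit quaternion [x, y, z, w].
In Python, from bench import robot gives the robot as it stands.
- The arm moves only by the shell command python3 -m crank 'ROWS'. ROWS is JSON, a list that holds one entry, the list of rows, each a list of 7 numbers: the shift along the tool's x, y, z in m, then the turn, a rotation vector about the tool's x, y, z in degrees, then the closure in counts, from 0 (fully open) to 255 (shut). In form: [[[tx, ty, tz, wx, wy, wz, fingers], ...]]. A call has 1 to 10 rows; each row shifts and turns the commanded pose from where the row before left it, along the tool's axes as they then stand; what a row does not reach is not made up. A row lasts 1/12 s, in which the tool goes at most 41.7 mm and 7.16 degrees, less where a joint would pass 70% of its speed; a pose out of reach is approached as far as the arm can. A call with a gripper value outside its range is refused whole. The fingers move at their own pace and stop on an object; the grip force is fixed at half the most. Time passes only in rows, so rows that do not move let the fingers close. It gives the time, the measured TCP pose, the force and the opening at its end, in the units of the state.
- robot.observe(): the state, without advancing time (a new reading comes with each control period).
- robot.read_camera(name): name is "scene" or "top"; returns a dict with "img" (400x640x3 uint8, blue, green, red), "fx", "fy", "cx", "cy" (pixels), "origin" and "rotation" of the camera in the world. Camera axes: x right, y up, looking along -z (the intrinsics and any distortion apply to the point x, -y, -z); pixel columns grow to the right and rows downward; lengths in m; the calibration is good to about 2 mm. A picture is of the moment at which its call begins. There is no depth.
- robot.job_done(): hands the job in, once; it reports no verdict.
The state is a dict: "time": time; "joint_pos": joint angles; "dq": joint speeds; "tau": joint torques, N m; "tcp_pos": TCP position; "orientation": TCP orientation; "force": force on the tool from outside, world axes, zero at the start; "ft_torque": the same for the moment, N m; "gripper_width": opening from 0.0 (shut) to 1.0 (fully open).
Only numpy, scipy, OpenCV 4.12 (cv2) and the standard library are available. Lean on these libraries where they do the work, as an engineer would, in place of code of your own. Each camera call takes 0.05 s, during which the arm holds its last target.

## Working session

There is one attempt and no reset: what is moved stays moved. The work goes in short steps, Python scripts to look and compute and a shell command to move; the robot and the scene stay as the last step left them, time stands still between calls to the robot, and variables do not carry over. Pictures are saved under pics/ and viewed, and the job is handed in when it is done.

```bash
ls; mkdir -p pics; python3 - <<'E'
from bench import robot
import cv2
s=robot.observe()
print(s)
for n in("scene","top"):
    c=robot.read_camera(n); cv2.imwrite(f"pics/{n}0.png",c["img"]); print(n,{k:v for k,v in c.items() if k!="img"})
E
```

```text
pics
{'time': 0.0, 'joint_pos': array([-1.23200633e+00,  3.20298519e-01,  1.56568624e+00, -2.60514632e-05,
        1.25737893e+00, -1.99957267e-02]), 'dq': array([ 7.28464288e-04,  1.64398584e-03, -5.36640504e-04, -5.06204223e-07,
       -4.75848071e-05,  1.09938668e-04]), 'tau': array([-2.35036074e-03, -4.12476790e+01, -2.31978124e+01,  7.23236147e-02,
        4.57358616e-02, -1.33881108e-04]), 'tcp_pos': array([ 0.20173128, -0.53791117,  0.21311368]), 'orientation': array([ 9.83951103e-01,  1.78436103e-01, -1.52782310e-04, -8.72323937e-04]), 'force': array([ 0.07000172,  0.27801257, -0.1790259 ]), 'ft_torque': array([ 0.00900045, -0.06109312,  0.03476005]), 'gripper_width': 1.001547042736923}
scene {'fx': 485.3257423091868, 'fy': 485.3257423091868, 'cx': 320.5647059841414, 'cy': 206.70011659747604, 'origin': array([1.24274885, 0.20492174, 1.02208998]), 'rotation': array([0.19744335, 0.2833176 , 0.76349102, 0.54573686])}
top {'fx': 472.61872878388, 'fy': 472.61872878388, 'cx': 323.1503871240491, 'cy': 204.7840672337537, 'origin': array([ 0.35565174, -0.04217945,  1.02357244]), 'rotation': array([ 0.08036114, -0.07466761, -0.66582919,  0.73799616])}
```

View pics/scene0.png

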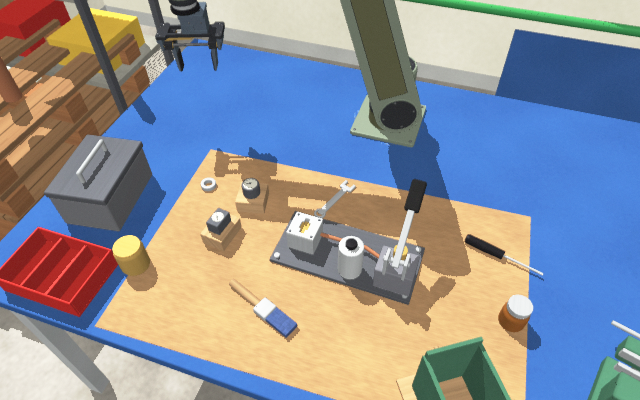

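View pics/top0.png

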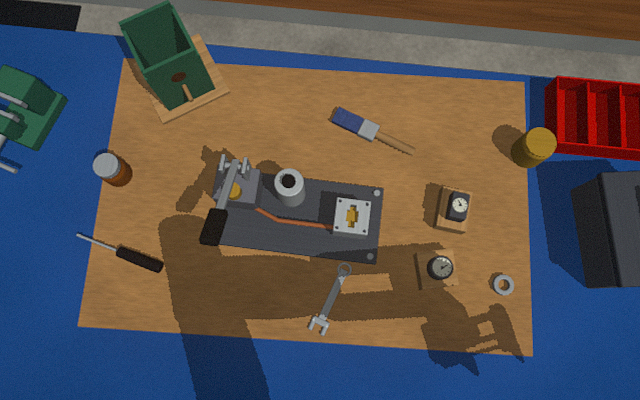

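The scene view shows the pump with its raised lever (grip at 415,195) and port at (303,230), and the two gauges at (218,222) and (250,188). In the top view the grip is at (213,226), the port at (352,216), the rectangular gauge at (457,206) and the round one at (440,267). I'll zoom in on these.

```bash
cat > h.py <<'E'
import numpy as np, cv2
from scipy.spatial.transform import Rotation as R
from bench import robot
def ray(c,u,v):
    d=np.array([(u-c["cx"])/c["fx"],-(v-c["cy"])/c["fy"],-1.]); return c["origin"],R.from_quat(c["rotation"]).apply(d)
def onz(c,u,v,z):
    o,d=ray(c,u,v); return o+d*(z-o[2])/d[2]
def proj(c,p):
    q=R.from_quat(c["rotation"]).inv().apply(np.asarray(p)-c["origin"]); return c["cx"]+c["fx"]*q[0]/-q[2], c["cy"]-c["fy"]*q[1]/-q[2]
def tri(c1,a,c2,b):
    o1,d1=ray(c1,*a);o2,d2=ray(c2,*b)
    s=np.linalg.lstsq(np.c_[d1,-d2],o2-o1,rcond=None)[0]
    p,q=o1+d1*s[0],o2+d2*s[1]; return (p+q)/2,np.linalg.norm(p-q)
def crop(img,u0,v0,u1,v1,k,fn): cv2.imwrite(fn,cv2.resize(img[v0:v1,u0:u1],None,fx=k,fy=k,interpolation=cv2.INTER_CUBIC))
E
python3 - <<'E'
import cv2
from h import crop
t=cv2.imread("pics/top0.png"); s=cv2.imread("pics/scene0.png")
crop(t,320,170,480,290,5,"pics/t1.png")
crop(t,190,140,320,260,5,"pics/t2.png")
crop(s,190,165,350,285,5,"pics/s1.png")
crop(s,350,165,450,305,4,"pics/s2.png")
E
```

```text
(no output)
```

View pics/t1.png

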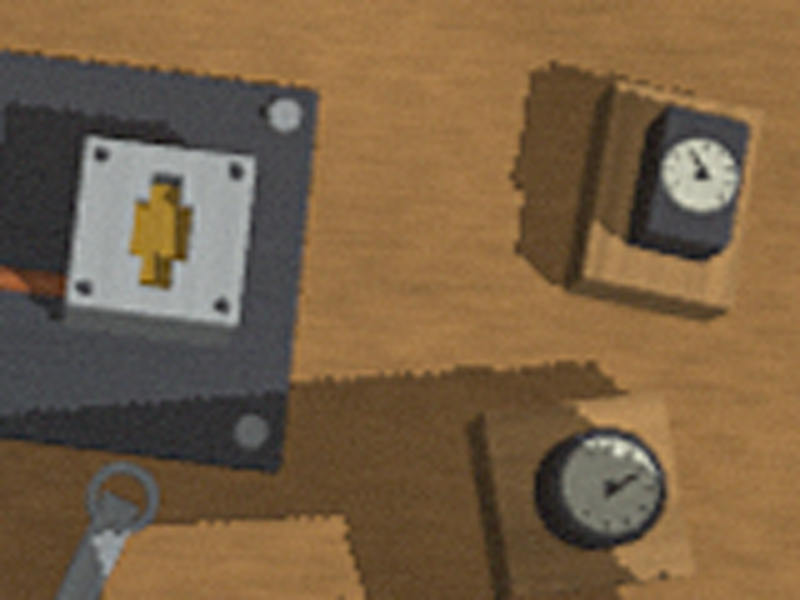

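View pics/t2.png

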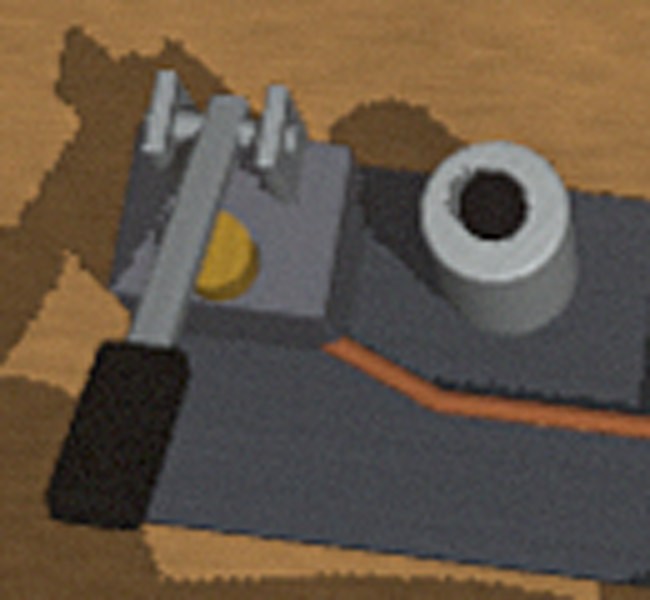

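View pics/s1.png

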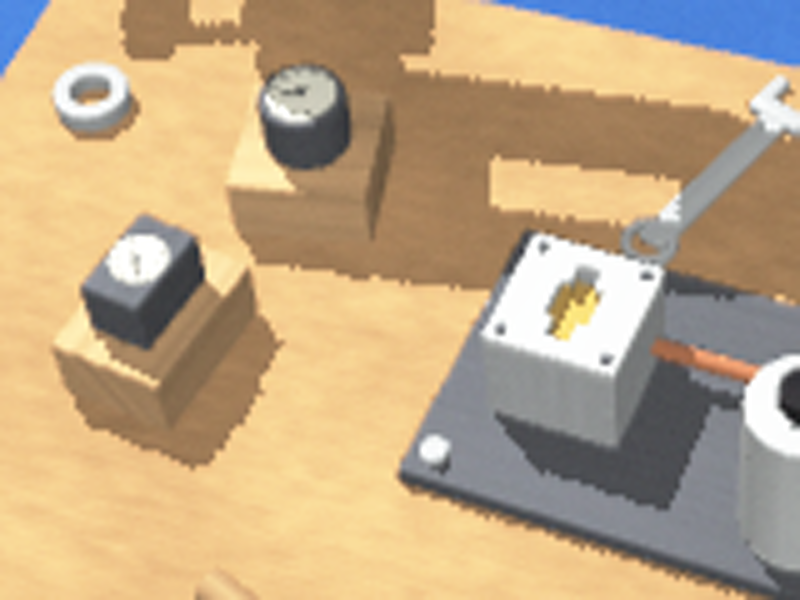

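View pics/s2.png

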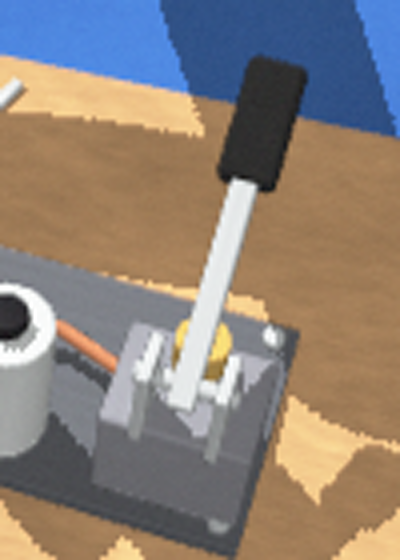

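```bash
python3 - <<'E'
from h import *
C={n:robot.read_camera(n) for n in("top","scene")}
import pickle; pickle.dump(C,open("C0.pkl","wb"))
def blob(c,box,lo,hi,tag):
    u0,v0,u1,v1=box; im=c["img"][v0:v1,u0:u1]; k=6
    im=cv2.resize(im,None,fx=k,fy=k,interpolation=cv2.INTER_CUBIC)
    hsv=cv2.cvtColor(im,cv2.COLOR_BGR2HSV); m=cv2.inRange(hsv,lo,hi)
    cs,_=cv2.findContours(m,cv2.RETR_EXTERNAL,cv2.CHAIN_APPROX_NONE); cn=max(cs,key=cv2.contourArea)
    f=lambda p:(np.asarray(p)+.5)/k-.5+[u0,v0]
    r=cv2.minAreaRect(cn); M=cv2.moments(cn)
    h=cv2.convexHull(cn); q=cv2.approxPolyDP(h,0.04*cv2.arcLength(h,True),True)[:,0]
    cv2.drawContours(im,[cn],-1,(0,0,255),1); cv2.imwrite(f"pics/b_{tag}.png",im)
    return f([M["m10"]/M["m00"],M["m01"]/M["m00"]]),f(q),f(cv2.boxPoints(r))
t,s=C["top"],C["scene"]
c,q,b=blob(t,(330,192,376,238),(0,0,140),(180,60,255),"port_t"); print("port top",c,q.round(1).tolist())
P=np.array([onz(t,*x,.075)for x in q]); print(P.round(4),P.mean(0))
c2,q2,b2=blob(s,(284,210,326,242),(0,0,225),(180,40,255),"port_s"); print("port sc",c2,q2.round(1).tolist())
P=np.array([onz(s,*x,.075)for x in q2]); print(P.round(4),P.mean(0))
d,_,_=blob(t,(448,190,474,222),(0,0,130),(60,60,255),"dial_t"); 
d2,_,_=blob(s,(205,205,235,235),(0,0,150),(180,70,255),"dial_s")
print("dial",d,d2,onz(t,*d,.076),onz(s,*d2,.076),tri(t,d,s,d2))
for cc,box,n in((t,(195,200,232,250),"t"),(s,(400,175,430,216),"s")):
    c,q,b=blob(cc,box,(0,0,0),(180,255,50),"grip_"+n); print("grip",n,c,q.round(1).tolist(),b.round(1).tolist())
E
python3 -c "
import cv2,numpy as np
L=[cv2.resize(cv2.imread(f'pics/b_{n}.png'),(260,260)) for n in ('port_t','port_s','dial_t','dial_s','grip_t','grip_s')]
cv2.imwrite('pics/bb.png',np.vstack([np.hstack(L[:3]),np.hstack(L[3:])]))"
```

```text
port top [351.89258868 215.81888433] [[337.6, 197.2], [370.1, 201.4], [366.6, 234.1], [333.4, 229.9]]
[[ 0.5857 -0.0515  0.075 ]
 [ 0.5838 -0.119   0.075 ]
 [ 0.5153 -0.1174  0.075 ]
 [ 0.5169 -0.0496  0.075 ]] [ 0.55040689 -0.08440188  0.075     ]
port sc [304.26800253 225.32563349] [[296.4, 212.1], [321.4, 218.4], [311.9, 239.4], [286.2, 231.2]]
[[ 0.5198 -0.1174  0.075 ]
 [ 0.519  -0.0505  0.075 ]
 [ 0.5883 -0.051   0.075 ]
 [ 0.5851 -0.1192  0.075 ]] [ 0.5530541  -0.08449765  0.075     ]
dial [459.48541874 204.54990499] [217.05729192 216.26198822] [ 0.59590451 -0.30239888  0.076     ] [ 0.59753645 -0.30191465  0.076     ] (array([ 0.59634373, -0.30286622,  0.07425033]), np.float64(2.628508182054988e-05))
grip t [213.39750958 226.90921218] [[225.6, 209.2], [218.8, 243.4], [200.1, 243.2], [210.1, 208.6]] [[197.4, 242.4], [209.5, 204.2], [229.2, 210.4], [217.1, 248.6]]
grip s [415.37310386 195.44232412] [[414.1, 179.4], [426.1, 184.8], [416.9, 212.2], [404.6, 207.2]] [[403.7, 209.1], [412.6, 178.5], [426.7, 182.6], [417.8, 213.2]]
```

View pics/bb.png

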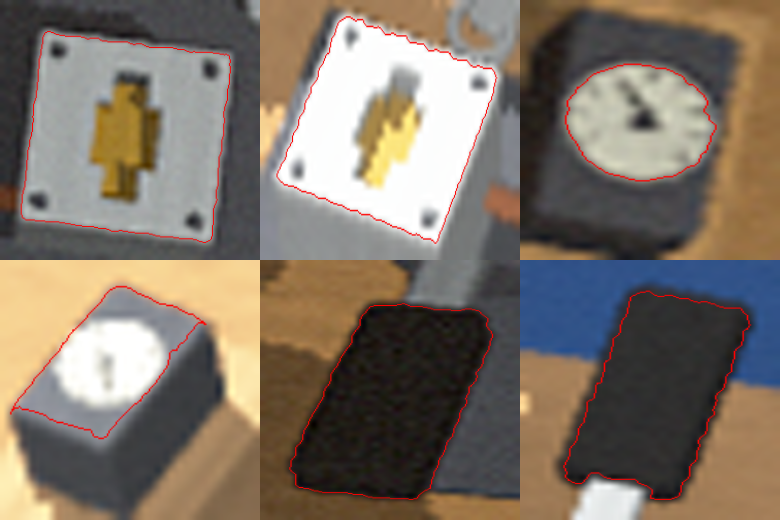

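The outlines fit the port, the dial in the top view and the grip. The scene view's "dial" mask took in the whole top face of the gauge, which gives me its yaw.

```bash
python3 - <<'E'
from h import *
import pickle; C=pickle.load(open("C0.pkl","rb")); t,s=C["top"],C["scene"]
# grip: triangulate the mask centres
print("grip",tri(t,(213.4,226.9),s,(415.4,195.4)))
# grip corners at end (far end of lever) top view, rough
# gauge top face from scene mask
u0,v0=205,205;k=6
im=cv2.resize(s["img"][205:235,205:235],None,fx=k,fy=k,interpolation=cv2.INTER_CUBIC)
m=cv2.inRange(cv2.cvtColor(im,cv2.COLOR_BGR2HSV),(0,0,150),(180,70,255))
cn=max(cv2.findContours(m,0,1)[0],key=cv2.contourArea)
P=np.array([onz(s,*((p+.5)/k-.5+[u0,v0]),.076)[:2] for p in cn[:,0]])
r=cv2.minAreaRect((P*1000).astype(np.float32)); print("gauge top face scene mm",r)
# gauge dark mask in top view
im=cv2.resize(t["img"][185:230,440:480],None,fx=k,fy=k,interpolation=cv2.INTER_CUBIC)
hsv=cv2.cvtColor(im,cv2.COLOR_BGR2HSV)
m=cv2.inRange(hsv,(90,0,0),(150,255,120)); cv2.imwrite("pics/gm.png",np.hstack([im,cv2.cvtColor(m,8)]))
q=np.array([[(668,106),(750,116),(655,240),(737,250)]])[0]/5-.4+[320,170]
Q=np.array([onz(t,*p,.076)[:2] for p in q]);print("top face by eye",Q.round(4))
# pump base corners by eye (t1 crop): (318,92),(280,470) right edge, z~0.012 
q=np.array([(318,92),(280,470),(0,50)])/5-.4+[320,170]
B=np.array([onz(t,*p,.012)[:2] for p in q]); print("base",B.round(4),np.degrees(np.arctan2(*(B[0]-B[1])[::-1])),np.degrees(np.arctan2(*(B[2]-B[0])[::-1]))-90)
# pivot: lever axle between ears
print("pivot",onz(t,190+232/5-.4,140+125/5-.4,.125),onz(s,350+190/4,165+388/4,.125))
E
```

```text
grip (array([0.47977211, 0.16317495, 0.19677493]), np.float64(0.0006200721132946816))
gauge top face scene mm ((598.80224609375, -301.9394836425781), (33.30006790161133, 55.36833953857422), 81.07674407958984)
top face by eye [[ 0.6238 -0.2883]
 [ 0.623  -0.3222]
 [ 0.5667 -0.2854]
 [ 0.566  -0.3189]]
base [[ 0.6323 -0.1505]
 [ 0.4644 -0.1468]
 [ 0.637  -0.0086]] -1.2638401566947648 -1.881465664147342
pivot [0.61914635 0.15587753 0.125     ] [0.62051327 0.16256506 0.125     ]
```

View pics/gm.png

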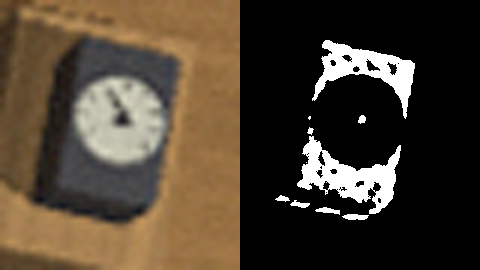

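```bash
cat >> h.py <<'E'
def plan(xyz,yaw=None):
    s=robot.observe(); r=R.from_quat(s["orientation"]); d=np.asarray(xyz)-s["tcp_pos"]
    m=r.as_matrix(); y=np.degrees(np.arctan2(m[1,0],m[0,0]))
    print("t",round(s["time"],2),"tcp",s["tcp_pos"].round(4),"yaw",round(y,2),"tilt",np.degrees(np.arccos(-m[2,2])).round(2),"q",s["joint_pos"].round(2),"F",s["force"].round(1),"M",s["ft_torque"].round(2),"w",round(s["gripper_width"],3))
    print("tool shift mm",(r.inv().apply(d)*1000).round(1), "" if yaw is None else ("wz",((y-yaw+180)%360-180).round(2)))
E
python3 - <<'E'
from h import *
import pickle; C=pickle.load(open("C0.pkl","rb")); s=C["scene"]
q=np.array([(120,27),(207,63),(12,148),(102,177)])/8.667-.4+205
Q=np.array([onz(s,*p,.076)[:2] for p in q]);print(Q.round(4),Q.mean(0),[np.degrees(np.arctan2(*(Q[i]-Q[j])[::-1])) for i,j in((2,0),(3,1),(1,0),(3,2))])
E
python3 -m crank '[[[0.0304,-0.0247,-0.0087,0,0,0,255],[0.0304,-0.0247,-0.0087,0,0,0,255],[0.0304,-0.0247,-0.0087,0,0,0,255],[0.0304,-0.0247,-0.0087,0,0,0,255],[0.0304,-0.0247,-0.0087,0,0,0,255],[0.0304,-0.0247,-0.0087,0,0,0,255],[0.0304,-0.0247,-0.0087,0,0,0,255],[0.0304,-0.0247,-0.0087,0,0,0,255],[0.0304,-0.0247,-0.0087,0,0,0,255],[0.0304,-0.0247,-0.0087,0,0,0,255]]]'
python3 -c "
from h import *; plan([.4,-.2,.3],179)"
```

```text
[[ 0.5709 -0.3115]
 [ 0.5752 -0.2809]
 [ 0.6222 -0.3202]
 [ 0.6234 -0.2907]] [ 0.59793604 -0.30082091] [np.float64(-9.65896256699343), np.float64(-11.412103335527334), np.float64(82.0042202848303), np.float64(87.58953148932379)]
time: 1.03
tcp_pos: [0.4002, -0.1985, 0.3014]
orientation: [0.984, 0.178, 0.0, 0.0]
force: [1.2, 0.4, -0.4]
gripper_width: 0.301
t 1.03 tcp [ 0.4002 -0.1985  0.3014] yaw 20.55 tilt 0.02 q [-0.49  0.07  1.67 -0.    1.4   0.73] F [ 1.2  0.4 -0.4] M [-0.05 -0.06 -0.05] w 0.301
tool shift mm [-0.7  1.3  1.4] ('wz', np.float64(-158.45))
```

```bash
python3 -m crank '[[[0,0,0,0,0,-7.1,255],[0,0,0,0,0,-7.1,255],[0,0,0,0,0,-7.1,255],[0,0,0,0,0,-7.1,255],[0,0,0,0,0,-7.1,255],[0,0,0,0,0,-7.1,255],[0,0,0,0,0,-7.1,255],[0,0,0,0,0,-7.1,255],[0,0,0,0,0,-7.1,255],[0,0,0,0,0,-7.1,255]]]'
python3 -m crank '[[[0,0,0,0,0,-7.1,255],[0,0,0,0,0,-7.1,255],[0,0,0,0,0,-7.1,255],[0,0,0,0,0,-7.1,255],[0,0,0,0,0,-7.1,255],[0,0,0,0,0,-7.1,255],[0,0,0,0,0,-7.1,255],[0,0,0,0,0,-7.1,255],[0,0,0,0,0,-7.1,255],[0,0,0,0,0,-7.1,255]]]'
python3 -m crank '[[[0,0,0,0,0,-7.1,255],[0,0,0,0,0,-7.1,255],[0,0,0,0,0,-2.2,255]]]'
python3 -c "
from h import *; plan([.472,.1625,.26],179)"
```

```text
time: 1.87
tcp_pos: [0.3997, -0.2003, 0.3008]
orientation: [0.695, 0.719, -0.0, -0.0]
force: [-0.3, -0.4, -0.5]
gripper_width: 0.003
time: 2.7
tcp_pos: [0.3997, -0.2003, 0.3008]
orientation: [0.149, 0.989, 0.0, -0.0]
force: [0.4, 0.4, 0.0]
gripper_width: 0.005
time: 2.95
tcp_pos: [0.3997, -0.2003, 0.3008]
orientation: [0.007, 1.0, 0.0, -0.0]
force: [0.0, -0.1, 0.5]
gripper_width: 0.003
t 2.95 tcp [ 0.3997 -0.2003  0.3008] yaw 179.23 tilt 0.02 q [-0.49  0.07  1.67 -0.    1.4  -2.05] F [ 0.  -0.1  0.5] M [ 0.12 -0.19  0.06] w 0.003
tool shift mm [-67.5 363.7  40.8] ('wz', np.float64(0.23))
```

```bash
python3 -m crank '[[[-0.0068,0.0364,0.004,0,0,0,255],[-0.0068,0.0364,0.004,0,0,0,255],[-0.0068,0.0364,0.004,0,0,0,255],[-0.0068,0.0364,0.004,0,0,0,255],[-0.0068,0.0364,0.004,0,0,0,255],[-0.0068,0.0364,0.004,0,0,0,255],[-0.0068,0.0364,0.004,0,0,0,255],[-0.0068,0.0364,0.004,0,0,0,255],[-0.0068,0.0364,0.004,0,0,0,255],[-0.0068,0.0364,0.004,0,0,0,255],[0,0,0,0,0,0,255]]]' || true
python3 -c "
from h import *; plan([.472,.1625,.26],179)"
```

```text
t 2.95 tcp [ 0.3997 -0.2003  0.3008] yaw 179.23 tilt 0.02 q [-0.49  0.07  1.67 -0.    1.4  -2.05] F [ 0.  -0.1  0.5] M [ 0.12 -0.19  0.06] w 0.003
tool shift mm [-67.5 363.7  40.8] ('wz', np.float64(0.23))validation failed for argument at $[0]...
```

Eleven rows, so it was refused. Sending ten.

```bash
python3 -m crank '[[[-0.0068,0.0364,0.004,0,0,0,255],[-0.0068,0.0364,0.004,0,0,0,255],[-0.0068,0.0364,0.004,0,0,0,255],[-0.0068,0.0364,0.004,0,0,0,255],[-0.0068,0.0364,0.004,0,0,0,255],[-0.0068,0.0364,0.004,0,0,0,255],[-0.0068,0.0364,0.004,0,0,0,255],[-0.0068,0.0364,0.004,0,0,0,255],[-0.0068,0.0364,0.004,0,0,0,255],[-0.0068,0.0364,0.004,0,0,0,255]]]'
python3 - <<'E'
from h import *
c=robot.read_camera("top"); s=robot.read_camera("scene"); plan([.472,.1625,.26],179)
a=cv2.resize(c["img"][150:270,160:300],None,fx=2.8,fy=2.8); b=cv2.resize(s["img"][120:300,320:460],(392,504))[:336*2]
b=cv2.resize(b,(392,336)); cv2.imwrite("pics/p1.png",np.hstack([a,b])); cv2.imwrite("pics/top1.png",c["img"]); cv2.imwrite("pics/scene1.png",s["img"])
E
```

```text
time: 3.78
tcp_pos: [0.4743, 0.1642, 0.2607]
orientation: [0.009, 1.0, -0.0, 0.0]
force: [-0.0, -0.8, -0.4]
gripper_width: 0.001
t 3.88 tcp [0.4747 0.1666 0.2597] yaw 179.27 tilt 0.12 q [ 0.31  0.18  1.64  0.    1.32 -1.24] F [ 0.1 -1.5 -0.9] M [ 0.09 -0.09  0.02] w 0.004
tool shift mm [ 2.6 -4.2 -0.3] ('wz', np.float64(0.27))
```

View pics/p1.png

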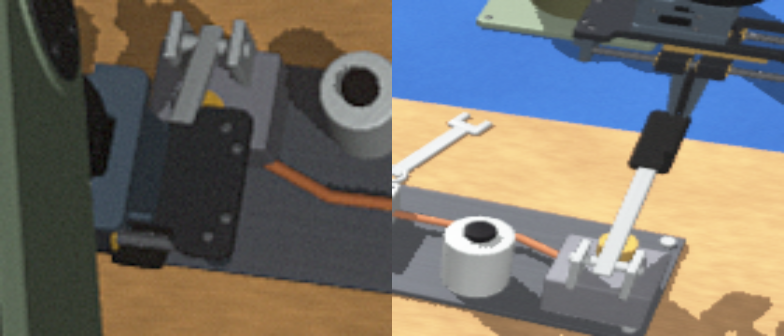

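```bash
python3 - <<'E'
from h import *
import pickle
t=cv2.imread("pics/top1.png");s=cv2.imread("pics/scene1.png")
a=cv2.resize(t[180:235,425:485],(396,363),interpolation=cv2.INTER_CUBIC);b=cv2.resize(s[200:255,195:255],(396,363),interpolation=cv2.INTER_CUBIC)
cv2.imwrite("pics/g1.png",np.hstack([a,b]))
E
```

```text
(no output)
```

View pics/g1.png

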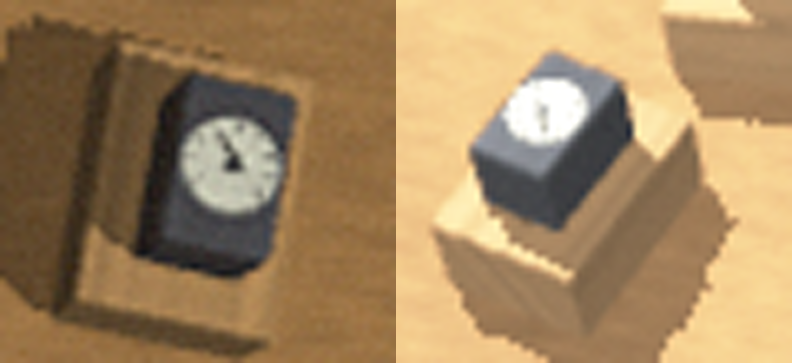

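The lever view shows the closed tips right above the paddle. In the zoomed gauge view the gauge and stand edges are clear, so I can fit their yaw.

```bash
python3 - <<'E'
from h import *
import pickle; C=pickle.load(open("C0.pkl","rb")); t,s=C["top"],C["scene"]
k=6.6
def T(p,z): return onz(t,(p[0]+.5)/k-.5+425,(p[1]+.5)/k-.5+180,z)[:2]
def S(p,z): return onz(s,(p[0]-396+.5)/k-.5+195,(p[1]+.5)/k-.5+200,z)[:2]
def ang(a,b): return ((np.degrees(np.arctan2(*(a-b)[::-1]))+45)%90-45).round(1)
def go(n,f,E,z): print(n,[ang(f(a,z),f(b,z)) for a,b in E])
go("gauge T",T,[((192,72),(172,240)),((299,90),(275,250)),((192,72),(299,90))],.076)
go("stand T",T,[((118,42),(78,300)),((118,42),(313,78)),((78,300),(268,345)),((313,78),(268,345))],.04)
go("gauge S",S,[((555,52),(472,150)),((630,82),(548,180)),((555,52),(630,82)),((472,150),(548,180))],.076)
go("stand S",S,[((575,280),(695,125)),((433,228),(575,280))],.04)
print(T((233,165),.076),S((546,110),.076), "stand",np.mean([T(p,.04) for p in((118,42),(313,78),(78,300),(268,345))],0))
E
python3 -m crank '[[[0.002,-0.004,0.012,0,0,0,255],[0,0,0.012,0,0,0,255],[0,0,0.010,0,0,0,255],[0,0,0.010,0,0,0,255],[0,0,0.010,0,0,0,255]]]'
python3 -c "
from h import *; plan([.472,.1625,.085],179)"
```

```text
gauge T [np.float64(-4.1), np.float64(-6.2), np.float64(-4.0)]
stand T [np.float64(-5.7), np.float64(-5.0), np.float64(-7.8), np.float64(-7.2)]
gauge S [np.float64(-8.1), np.float64(-8.6), np.float64(-7.3), np.float64(-6.3)]
stand S [np.float64(-7.4), np.float64(-4.3)]
[ 0.59593329 -0.30320648] [ 0.59727992 -0.30135519] stand [ 0.59549887 -0.30101611]
time: 4.3
tcp_pos: [0.4725, 0.1579, 0.2068]
orientation: [0.009, 1.0, 0.0, 0.0]
force: [-0.9, -1.0, 3.9]
gripper_width: 0.005
t 4.3 tcp [0.4725 0.1579 0.2068] yaw 178.91 tilt 0.05 q [ 0.3   0.2   1.75 -0.    1.19 -1.25] F [-0.9 -1.   3.9] M [0.04 0.07 0.08] w 0.005
tool shift mm [  0.7   4.6 121.8] ('wz', np.float64(-0.09))
```

```bash
python3 -m crank '[[[0,0.004,0.008,0,0,0,255],[0,0,0.013,0,0,0,255],[0,0,0.013,0,0,0,255],[0,0,0.013,0,0,0,255],[0,0,0.013,0,0,0,255],[0,0,0.013,0,0,0,255],[0,0,0.013,0,0,0,255],[0,0,0.013,0,0,0,255],[0,0,0.010,0,0,0,255]]]'
python3 -c "
from h import *; plan([.472,.1625,.085],179)"
```

```text
time: 5.05
tcp_pos: [0.4738, 0.1625, 0.098]
orientation: [0.009, 1.0, 0.0, 0.002]
force: [2.1, -1.1, 8.3]
gripper_width: 0.001
t 5.05 tcp [0.4738 0.1625 0.098 ] yaw 178.97 tilt 0.21 q [ 0.31  0.31  1.9  -0.    0.92 -1.24] F [ 2.1 -1.1  8.3] M [-0.24 -0.7  -0.03] w 0.001
tool shift mm [ 1.8 -0.1 13. ] ('wz', np.float64(-0.03))
```

```bash
python3 -m crank '[[[0,0,0.008,0,0,0,255],[0,0,0.005,0,0,0,255],[0,0,0.003,0,0,0,255],[0,0,0,0,0,0,255]]]'
python3 -c "
from h import *; plan([.472,.1625,.085],179)"
```

```text
time: 5.38
tcp_pos: [0.4752, 0.1626, 0.0923]
orientation: [0.009, 1.0, 0.001, 0.005]
force: [-19.2, -8.2, 72.4]
gripper_width: 0.01
t 5.38 tcp [0.4752 0.1626 0.0923] yaw 178.97 tilt 0.57 q [ 0.31  0.32  1.91 -0.    0.9  -1.24] F [-19.2  -8.2  72.4] M [-1.47  2.47 -0.18] w 0.01
tool shift mm [ 3.3 -0.2  7.3] ('wz', np.float64(-0.03))
```

That reached the stop (72 N, so 6–7 mm too deep). Next I'll let it rise, then go a little shallower on the other strokes.

```bash
python3 -m crank '[[[0,0,-0.010,0,0,0,255],[0,0,-0.014,0,0,0,255],[0,0,-0.014,0,0,0,255],[0,0,-0.014,0,0,0,255],[0,0,-0.014,0,0,0,255],[0,0,-0.014,0,0,0,255],[0,0,-0.014,0,0,0,255],[0,0,-0.014,0,0,0,255],[0,0,-0.014,0,0,0,255],[0,0,-0.014,0,0,0,255]]]'
python3 -m crank '[[[0,0,0,0,0,0,255],[0,0,0,0,0,0,255]]]'
python3 - <<'E'
from h import *
s=robot.read_camera("scene"); plan([.472,.1625,.089],179)
cv2.imwrite("pics/s3.png",cv2.resize(s["img"][120:300,320:460],None,fx=3,fy=3))
E
```

```text
time: 6.22
tcp_pos: [0.4739, 0.1626, 0.2189]
orientation: [0.009, 1.0, 0.0, 0.002]
force: [2.2, 0.5, 1.9]
gripper_width: 0.004
time: 6.38
tcp_pos: [0.4733, 0.1628, 0.2187]
orientation: [0.009, 1.0, 0.001, 0.001]
force: [0.4, 1.2, 2.6]
gripper_width: 0.005
t 6.43 tcp [0.4728 0.1627 0.2179] yaw 178.94 tilt 0.09 q [ 0.31  0.2   1.72  0.    1.22 -1.24] F [0.9 1.1 3.1] M [ 0.28 -0.3   0.04] w 0.008
tool shift mm [  1.   -0.3 128.9] ('wz', np.float64(-0.06))
```

View pics/s3.png

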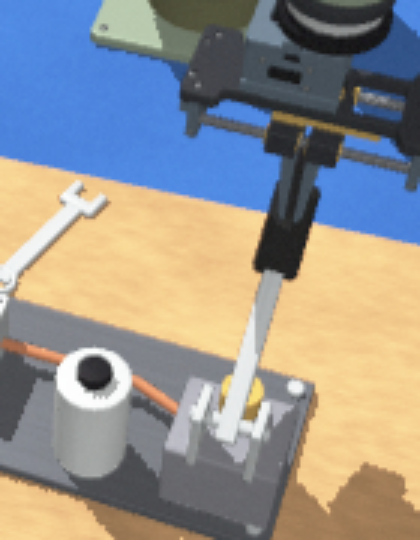

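The fingertips still rest lightly on the paddle (3 N) and the lever is almost up. I'll go 12 mm higher so it comes fully up before stroke two.

```bash
python3 -m crank '[[[0,0,-0.012,0,0,0,255],[0,0,0,0,0,0,255]]]'
python3 -m crank '[[[0,0,0.014,0,0,0,255],[0,0,0.014,0,0,0,255],[0,0,0.014,0,0,0,255],[0,0,0.014,0,0,0,255],[0,0,0.014,0,0,0,255],[0,0,0.014,0,0,0,255],[0,0,0.014,0,0,0,255],[0,0,0.014,0,0,0,255],[0,0,0.014,0,0,0,255],[0,0,0.010,0,0,0,255]]]'
python3 -m crank '[[[0,0,0.004,0,0,0,255],[0,0,0.001,0,0,0,255]]]'
python3 -c "
from h import *; plan([.472,.1625,.089],179)"
```

```text
time: 6.6
tcp_pos: [0.4726, 0.1625, 0.2301]
orientation: [0.009, 1.0, 0.0, 0.0]
force: [-0.3, -0.4, -0.3]
gripper_width: -0.001
time: 7.43
tcp_pos: [0.4735, 0.1623, 0.0934]
orientation: [0.009, 1.0, -0.0, 0.001]
force: [-4.1, -3.7, 45.1]
gripper_width: 0.004
time: 7.6
tcp_pos: [0.4738, 0.1623, 0.0932]
orientation: [0.009, 1.0, 0.0, 0.002]
force: [-9.6, -5.0, 43.5]
gripper_width: 0.008
t 7.6 tcp [0.4738 0.1623 0.0932] yaw 178.98 tilt 0.24 q [ 0.31  0.32  1.91 -0.    0.91 -1.24] F [-9.6 -5.  43.5] M [-0.82  1.03 -0.06] w 0.008
tool shift mm [1.8 0.2 4.2] ('wz', np.float64(-0.02))
```

```bash
python3 -m crank '[[[0,0,-0.014,0,0,0,255],[0,0,-0.014,0,0,0,255],[0,0,-0.014,0,0,0,255],[0,0,-0.014,0,0,0,255],[0,0,-0.014,0,0,0,255],[0,0,-0.014,0,0,0,255],[0,0,-0.014,0,0,0,255],[0,0,-0.014,0,0,0,255],[0,0,-0.014,0,0,0,255],[0,0,-0.015,0,0,0,255]]]'
python3 -m crank '[[[0,0,0,0,0,0,255],[0,0,0,0,0,0,255]]]'
python3 -m crank '[[[0,0,0.014,0,0,0,255],[0,0,0.014,0,0,0,255],[0,0,0.014,0,0,0,255],[0,0,0.014,0,0,0,255],[0,0,0.014,0,0,0,255],[0,0,0.014,0,0,0,255],[0,0,0.014,0,0,0,255],[0,0,0.014,0,0,0,255],[0,0,0.014,0,0,0,255],[0,0,0.010,0,0,0,255]]]'
python3 -m crank '[[[0,0,0.004,0,0,0,255],[0,0,0.001,0,0,0,255]]]'
python3 -c "
from h import *; plan([.472,.1625,.089],179)"
```

```text
time: 8.43
tcp_pos: [0.4724, 0.1623, 0.2295]
orientation: [0.009, 1.0, -0.0, -0.0]
force: [0.4, 0.3, -0.2]
gripper_width: 0.006
time: 8.6
tcp_pos: [0.472, 0.1623, 0.2291]
orientation: [0.009, 1.0, -0.0, -0.0]
force: [-0.3, 0.1, -0.5]
gripper_width: 0.003
time: 9.43
tcp_pos: [0.4729, 0.1621, 0.093]
orientation: [0.009, 1.0, -0.0, 0.001]
force: [-6.4, -5.1, 51.6]
gripper_width: 0.008
time: 9.6
tcp_pos: [0.4732, 0.1621, 0.093]
orientation: [0.009, 1.0, -0.0, 0.002]
force: [-11.1, -4.5, 46.1]
gripper_width: 0.002
t 9.6 tcp [0.4732 0.1621 0.093 ] yaw 178.98 tilt 0.17 q [ 0.31  0.32  1.91 -0.    0.91 -1.24] F [-11.1  -4.5  46.1] M [-0.86  1.23 -0.07] w 0.002
tool shift mm [1.2 0.4 4. ] ('wz', np.float64(-0.02))
```

Three strokes reached the stop. Raising for the last time, higher, then on to the gauge.

```bash
python3 -m crank '[[[0,0,-0.014,0,0,0,255],[0,0,-0.014,0,0,0,255],[0,0,-0.014,0,0,0,255],[0,0,-0.014,0,0,0,255],[0,0,-0.014,0,0,0,255],[0,0,-0.014,0,0,0,255],[0,0,-0.014,0,0,0,255],[0,0,-0.014,0,0,0,255],[0,0,-0.014,0,0,0,255],[0,0,-0.020,0,0,0,255]]]'
python3 -m crank '[[[0,0,-0.03,0,0,0,255],[0,0,-0.03,0,0,0,255],[0,0,0,0,0,0,255]]]'
python3 - <<'E'
from h import *
s=robot.read_camera("scene"); plan([.596,-.3022,.2],174)
cv2.imwrite("pics/s4.png",cv2.resize(s["img"][120:300,320:460],None,fx=3,fy=3))
E
```

```text
time: 10.43
tcp_pos: [0.4714, 0.162, 0.233]
orientation: [0.009, 1.0, -0.001, -0.002]
force: [-0.8, -0.2, 0.1]
gripper_width: 0.0
time: 10.68
tcp_pos: [0.4743, 0.163, 0.2986]
orientation: [0.009, 1.0, 0.001, 0.004]
force: [1.0, -1.3, 0.2]
gripper_width: 0.005
t 10.73 tcp [0.4732 0.1627 0.2959] yaw 178.96 tilt 0.19 q [ 0.31  0.16  1.58 -0.    1.4  -1.24] F [-0.4 -0.2 -1. ] M [ 0.04 -0.11  0.  ] w 0.006
tool shift mm [-130.9 -462.7   95.9] ('wz', np.float64(4.96))
```

View pics/s4.png

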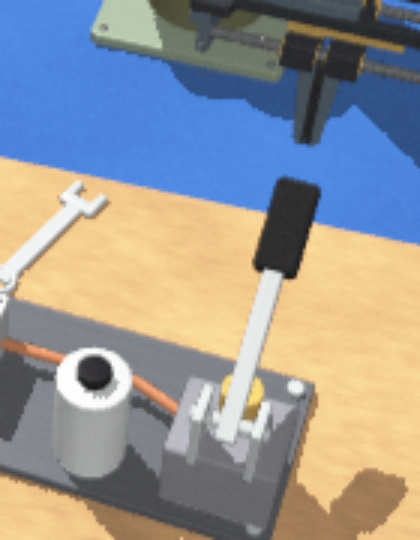

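```bash
python3 -m crank '[[[-0.0101,-0.0356,0.002,0,0,0,0],[-0.0101,-0.0356,0.002,0,0,0,0],[-0.0101,-0.0356,0.002,0,0,0,0],[-0.0101,-0.0356,0.004,0,0,0,0],[-0.0101,-0.0356,0.004,0,0,0,0],[-0.0101,-0.0356,0.004,0,0,0,0],[-0.0101,-0.0356,0.004,0,0,0,0],[-0.0101,-0.0356,0.004,0,0,0,0],[-0.0101,-0.0356,0.004,0,0,0,0],[-0.0101,-0.0356,0.004,0,0,0,0]]]'
python3 -m crank '[[[-0.0101,-0.0356,0.004,0,0,0,0],[-0.0101,-0.0356,0.004,0,0,0,0],[-0.0101,-0.0356,0.004,0,0,0,0],[0,0,0,0,0,5,0],[0,0,0,0,0,0,0]]]'
python3 -c "
from h import *; plan([.5965,-.3022,.12],174)"
```

```text
time: 11.57
tcp_pos: [0.5658, -0.1968, 0.2575]
orientation: [0.009, 1.0, 0.001, -0.002]
force: [0.4, -0.4, -0.3]
gripper_width: 0.704
time: 11.98
tcp_pos: [0.594, -0.3041, 0.2442]
orientation: [0.055, 0.998, 0.002, -0.003]
force: [0.0, 0.3, -0.9]
gripper_width: 1.0
t 11.98 tcp [ 0.594  -0.3041  0.2442] yaw 173.71 tilt 0.42 q [-0.49  0.46  1.27  0.    1.42 -1.95] F [ 0.   0.3 -0.9] M [ 0.08 -0.12  0.06] w 1.0
tool shift mm [ -3.1   1.8 124.1] ('wz', np.float64(-0.29))
```

```bash
python3 -m crank '[[[-0.002,0.001,0.03,0,0,0,0],[0,0,0.03,0,0,0,0],[0,0,0.03,0,0,0,0],[0,0,0.03,0,0,0,0],[0,0,0,0,0,0,0],[0,0,0,0,0,0,0]]]'
python3 - <<'E'
from h import *
s=robot.read_camera("scene"); plan([.5965,-.3022,.046],174)
cv2.imwrite("pics/s5.png",cv2.resize(s["img"][140:270,150:290],None,fx=4,fy=4))
E
```

```text
time: 12.48
tcp_pos: [0.5958, -0.3002, 0.1267]
orientation: [0.052, 0.999, 0.001, -0.003]
force: [0.7, 0.6, 0.8]
gripper_width: 1.002
t 12.53 tcp [ 0.5974 -0.3012  0.1291] yaw 174.06 tilt 0.04 q [-0.48  0.52  1.45  0.    1.17 -1.95] F [1.3 0.7 0.5] M [ 0.08 -0.16 -0.04] w 1.0
tool shift mm [ 0.7 -1.2 83.1] ('wz', np.float64(0.06))
```

View pics/s5.png

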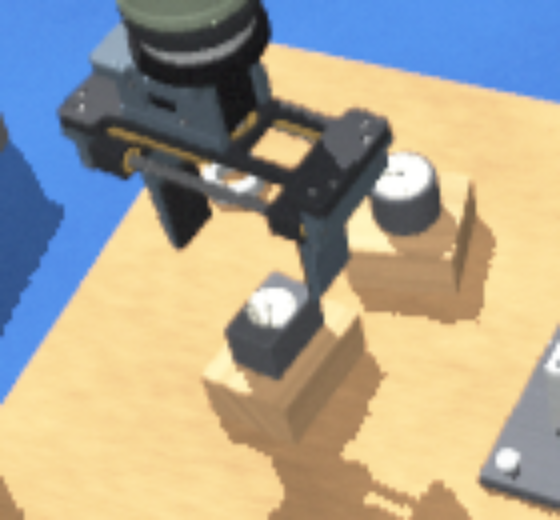

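The open fingers sit at (180,215) and (325,260) in the crop, either side of the gauge and above it. Going down.

```bash
python3 -m crank '[[[0,-0.0012,0.02,0,0,0,0],[0,0,0.02,0,0,0,0],[0,0,0.02,0,0,0,0],[0,0,0.016,0,0,0,0],[0,0,0.004,0,0,0,0],[0,0,0,0,0,0,0],[0,0,0,0,0,0,0]]]'
python3 - <<'E'
from h import *
s=robot.read_camera("scene"); plan([.5965,-.3022,.046],174)
cv2.imwrite("pics/s6.png",cv2.resize(s["img"][140:270,150:290],None,fx=4,fy=4))
E
```

```text
time: 13.12
tcp_pos: [0.5986, -0.3037, 0.0511]
orientation: [0.052, 0.999, -0.001, 0.002]
force: [0.6, 0.7, -0.3]
gripper_width: 1.001
t 13.17 tcp [ 0.5986 -0.3038  0.0513] yaw 173.98 tilt 0.23 q [-0.49  0.59  1.54 -0.    1.   -1.95] F [ 0.5 -0.4 -0.3] M [ 0.09 -0.12  0.02] w 1.0
tool shift mm [2.3 1.3 5.3] ('wz', np.float64(-0.02))
```

View pics/s6.png

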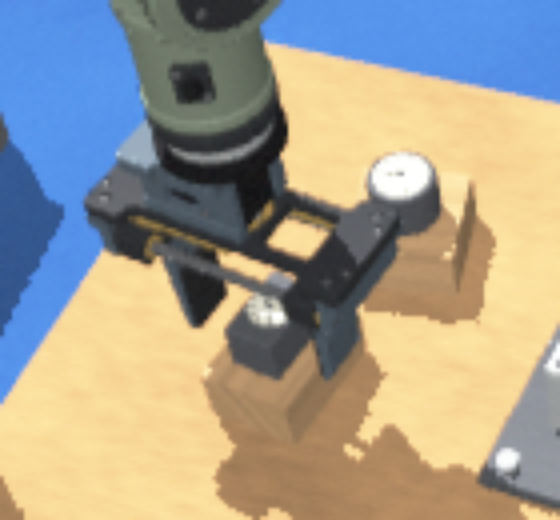

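Fingers straddle the gauge, with the plain gauge clear. A small correction, then close.

```bash
python3 -m crank '[[[0.002,0.001,0.003,0,0,0,0],[0,0,0,0,0,0,255],[0,0,0,0,0,0,255],[0,0,0,0,0,0,255],[0,0,0,0,0,0,255],[0,0,0,0,0,0,255],[0,0,0,0,0,0,255],[0,0,0,0,0,0,255],[0,0,0,0,0,0,255],[0,0,0,0,0,0,255]]]'
python3 -c "
from h import *; plan([.596,-.303,.12],174)"
```

```text
time: 14.0
tcp_pos: [0.5954, -0.302, 0.0459]
orientation: [0.053, 0.999, -0.0, 0.0]
force: [0.3, -0.1, 0.0]
gripper_width: 0.393
t 14.0 tcp [ 0.5954 -0.302   0.0459] yaw 173.96 tilt 0.01 q [-0.49  0.6   1.55 -0.    0.99 -1.95] F [ 0.3 -0.1  0. ] M [ 0.03 -0.18  0.06] w 0.393
tool shift mm [ -0.7  -0.9 -74.1] ('wz', np.float64(-0.04))
```

```bash
python3 -m crank '[[[0,0,-0.008,0,0,0,255],[0,0,-0.015,0,0,0,255],[0,0,-0.02,0,0,0,255],[0,0,-0.025,0,0,0,255],[0,0,-0.025,0,0,0,255],[0,0,-0.01,0,0,-4.7,255],[0,0,0,0,0,0,255],[0,0,0,0,0,0,255]]]'
python3 - <<'E'
from h import *
s=robot.read_camera("scene"); plan([.5504,-.0843,.145],178.7)
cv2.imwrite("pics/s7.png",cv2.resize(s["img"][120:270,150:290],None,fx=4,fy=4))
E
```

```text
time: 14.67
tcp_pos: [0.5953, -0.3019, 0.1495]
orientation: [0.013, 1.0, -0.0, 0.0]
force: [-0.7, 0.7, -1.2]
gripper_width: 0.39
t 14.72 tcp [ 0.5947 -0.3016  0.1482] yaw 178.56 tilt 0.1 q [-0.49  0.51  1.43 -0.    1.2  -2.03] F [-0.2  0.4 -2.2] M [ 0.08 -0.15  0.01] w 0.39
tool shift mm [ 49.8 216.1   3.4] ('wz', np.float64(-0.14))
```

View pics/s7.png

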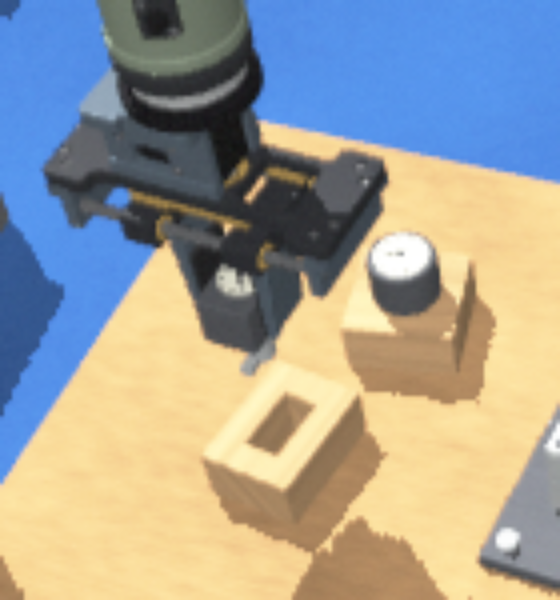

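The gauge is in the fingers with its lugs at (258,358) in the crop, clear of the empty stand. Carry it above the port.

```bash
python3 -m crank '[[[0.004,0.015,0,0,0,0,255],[0.006,0.027,0,0,0,0,255],[0.006,0.027,0,0,0,0,255],[0.006,0.027,0,0,0,0,255],[0.006,0.027,0,0,0,0,255],[0.006,0.027,0,0,0,0,255],[0.006,0.027,0,0,0,0,255],[0.0055,0.024,0,0,0,0,255],[0.0045,0.015,0,0,0,0,255],[0,0,0,0,0,0,255]]]'
python3 -m crank '[[[0,0,0,0,0,0,255],[0,0,0,0,0,0,255],[0,0,0,0,0,0,255]]]'
python3 - <<'E'
from h import *
s=robot.read_camera("scene"); t=robot.read_camera("top");plan([.5504,-.0843,.135],178.7)
a=cv2.resize(s["img"][130:270,230:370],(400,400));b=cv2.resize(t["img"][140:280,280:420],(400,400))
cv2.imwrite("pics/s8.png",np.hstack([a,b]))
E
```

```text
time: 15.55
tcp_pos: [0.5482, -0.0818, 0.1473]
orientation: [0.011, 1.0, 0.001, -0.002]
force: [-0.1, 0.2, -1.5]
gripper_width: 0.39
time: 15.8
tcp_pos: [0.5505, -0.0858, 0.1484]
orientation: [0.012, 1.0, -0.0, -0.0]
force: [-0.7, -0.1, -1.8]
gripper_width: 0.392
t 15.9 tcp [ 0.5506 -0.0858  0.1486] yaw 178.57 tilt 0.02 q [-0.18  0.34  1.71 -0.    1.09 -1.72] F [ 0.1  0.4 -1.5] M [ 0.09 -0.19  0.02] w 0.393
tool shift mm [ 0.2  1.5 13.6] ('wz', np.float64(-0.13))
```

View pics/s8.png

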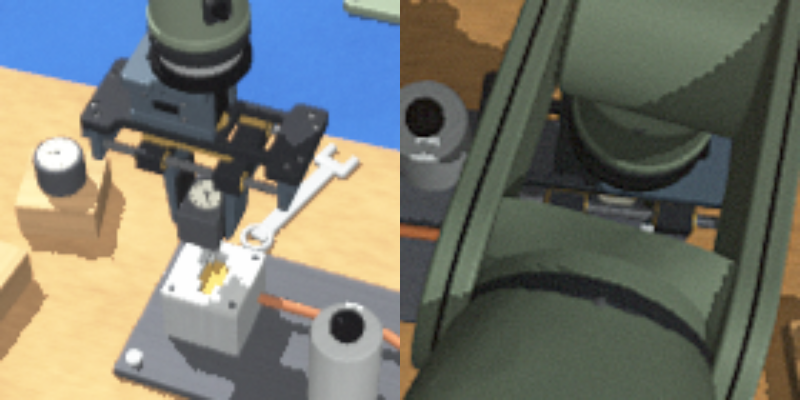

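The top view is blocked by the arm. The scene view shows the gauge just over the port, lugs at (205,250) in the left crop. Lower to just above the plate and look again.

```bash
python3 -m crank '[[[0,0.0015,0.012,0,0,0,255],[0,0,0.012,0,0,0,255],[0,0,0.006,0,0,0,255],[0,0,0,0,0,0,255],[0,0,0,0,0,0,255]]]'
python3 - <<'E'
from h import *
s=robot.read_camera("scene"); plan([.5504,-.0843,.105],178.7)
cv2.imwrite("pics/s9.png",cv2.resize(s["img"][175:255,260:350],None,fx=7,fy=7,interpolation=cv2.INTER_CUBIC))
for x in(.024,-.024):
  print([proj(s,[.5517+x,-.0845+y,.075]) for y in(-.0065,.0065)])
E
```

```text
time: 16.32
tcp_pos: [0.5505, -0.0837, 0.1188]
orientation: [0.012, 1.0, -0.0, -0.0]
force: [-0.3, -0.2, -1.9]
gripper_width: 0.396
t 16.37 tcp [ 0.5509 -0.0837  0.1193] yaw 178.63 tilt 0.04 q [-0.17  0.37  1.75 -0.    1.03 -1.72] F [ 0.9 -0.9 -1.6] M [ 0.07 -0.11  0.01] w 0.395
tool shift mm [ 0.5 -0.6 14.3] ('wz', np.float64(-0.07))
[(np.float64(298.3220374862429), np.float64(231.29190579772592)), (np.float64(303.28059954025224), np.float64(232.64284055744756))]
[(np.float64(305.07663626292316), np.float64(216.9503324588424)), (np.float64(309.931621289757), np.float64(218.23559033722017))]
```

View pics/s9.png

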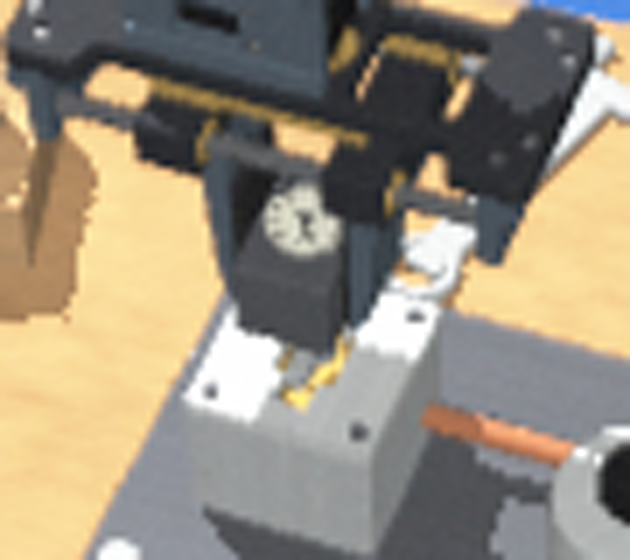

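The stem and lug sit over the brass keyhole at (300,370) in the crop. Going down gently with force checks.

```bash
python3 -m crank '[[[0,-0.0005,0.004,0,0,0,255],[0,0,0.004,0,0,0,255],[0,0,0.003,0,0,0,255],[0,0,0,0,0,0,255]]]'
python3 -c "
from h import *; plan([.5504,-.0843,.103],178.7)"
```

```text
time: 16.7
tcp_pos: [0.5499, -0.0838, 0.1073]
orientation: [0.012, 1.0, 0.0, -0.001]
force: [0.7, 0.2, -1.3]
gripper_width: 0.393
t 16.7 tcp [ 0.5499 -0.0838  0.1073] yaw 178.66 tilt 0.08 q [-0.17  0.38  1.76 -0.    1.   -1.72] F [ 0.7  0.2 -1.3] M [ 0.13 -0.14  0.  ] w 0.393
tool shift mm [-0.5 -0.5  4.3] ('wz', np.float64(-0.04))
```

Lugs are about 8 mm below the plate top with no force, so they have entered. Push against the spring.

```bash
python3 -m crank '[[[0,0,0.003,0,0,0,255],[0,0,0.003,0,0,0,255],[0,0,0.003,0,0,0,255],[0,0,0.002,0,0,0,255],[0,0,0.002,0,0,0,255],[0,0,0,0,0,0,255],[0,0,0,0,0,0,255]]]'
python3 -c "
from h import *; plan([.5504,-.0843,.094],178.7)"
```

```text
time: 17.28
tcp_pos: [0.5508, -0.0838, 0.0961]
orientation: [0.012, 1.0, -0.0, 0.001]
force: [-2.2, 1.3, 7.3]
gripper_width: 0.391
t 17.28 tcp [ 0.5508 -0.0838  0.0961] yaw 178.66 tilt 0.07 q [-0.17  0.39  1.78 -0.    0.97 -1.72] F [-2.2  1.3  7.3] M [ 0.16  0.33 -0.02] w 0.391
tool shift mm [ 0.4 -0.5  2.1] ('wz', np.float64(-0.04))
```

```bash
python3 -m crank '[[[0,0,0.002,0,0,0,255],[0,0,0.002,0,0,0,255],[0,0,0,0,0,0,255],[0,0,0,0,0,0,255]]]'
python3 - <<'E'
from h import *
s=robot.read_camera("scene"); plan([.5504,-.0843,.094],178.7)
cv2.imwrite("pics/s10.png",cv2.resize(s["img"][175:255,260:350],None,fx=7,fy=7,interpolation=cv2.INTER_CUBIC))
E
```

```text
time: 17.62
tcp_pos: [0.5509, -0.0838, 0.0928]
orientation: [0.012, 1.0, -0.0, 0.001]
force: [-3.0, -0.0, 10.0]
gripper_width: 0.392
t 17.67 tcp [ 0.5509 -0.0839  0.0928] yaw 178.65 tilt 0.1 q [-0.17  0.4   1.78  0.    0.96 -1.72] F [-2.4  0.7 10.8] M [0.21 0.52 0.01] w 0.392
tool shift mm [ 0.4 -0.5 -1.2] ('wz', np.float64(-0.05))
```

View pics/s10.png

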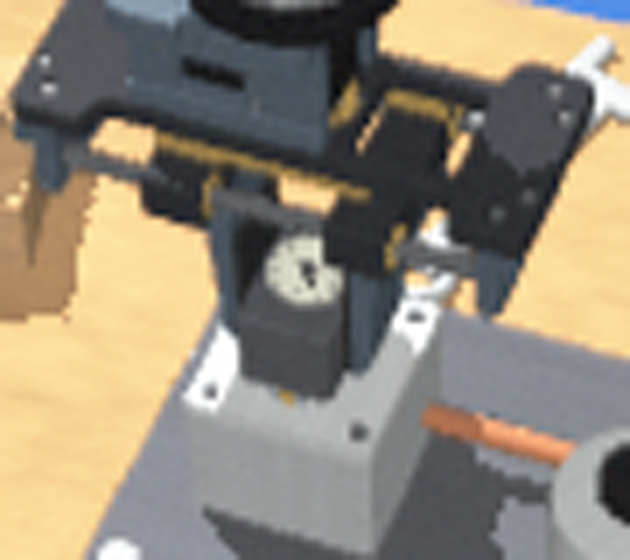

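Pressed to about 8 mm by the force reading (about 12 N), body low over the plate. Now the clockwise twist (tool +z).

```bash
python3 -m crank '[[[0.0005,0,0,0,0,4,255],[0,0,0,0,0,5,255],[0,0,0,0,0,5,255],[0,0,0,0,0,5,255],[0,0,0,0,0,5,255],[0,0,0,0,0,5,255],[0,0,0,0,0,0,255]]]'
python3 -c "
from h import *; plan([.5504,-.0843,.094],88)"
```

```text
time: 18.25
tcp_pos: [0.5512, -0.0848, 0.093]
orientation: [0.263, 0.965, -0.001, 0.002]
force: [-1.6, -2.1, 9.5]
gripper_width: 0.391
t 18.25 tcp [ 0.5512 -0.0848  0.093 ] yaw 149.55 tilt 0.25 q [-0.17  0.39  1.78 -0.    0.96 -1.21] F [-1.6 -2.1  9.5] M [-0.36  0.2   0.15] w 0.391
tool shift mm [ 1.  0. -1.] ('wz', np.float64(61.55))
```

```bash
python3 -m crank '[[[0,0,0,0,0,6,255],[0,0,0,0,0,6,255],[0,0,0,0,0,6,255],[0,0,0,0,0,6,255],[0,0,0,0,0,6,255],[0,0,0,0,0,6,255],[0,0,0,0,0,6,255],[0,0,0,0,0,6,255],[0,0,0,0,0,6,255],[0,0,0,0,0,0,255]]]'
python3 -c "
from h import *; plan([.5504,-.0843,.094],88)"
```

```text
time: 19.08
tcp_pos: [0.5508, -0.0853, 0.0929]
orientation: [0.672, 0.741, -0.0, 0.002]
force: [-2.9, -2.5, 10.0]
gripper_width: 0.392
t 19.08 tcp [ 0.5508 -0.0853  0.0929] yaw 95.56 tilt 0.25 q [-0.17  0.39  1.78 -0.    0.96 -0.27] F [-2.9 -2.5 10. ] M [-0.76  0.43  0.25] w 0.392
tool shift mm [ 1.1 -0.3 -1.1] ('wz', np.float64(7.56))
```

```bash
python3 -m crank '[[[0,0,0,0,0,3,255],[0,0,0,0,0,3,255],[0,0,0,0,0,3,255],[0,0,0,0,0,2,255],[0,0,0,0,0,0,255],[0,0,0,0,0,0,255]]]'
python3 - <<'E'
from h import *
s=robot.read_camera("scene"); plan([.5504,-.0843,.094],84)
cv2.imwrite("pics/s11.png",cv2.resize(s["img"][165:255,250:350],None,fx=6,fy=6,interpolation=cv2.INTER_CUBIC))
E
```

```text
time: 19.58
tcp_pos: [0.5507, -0.0854, 0.0928]
orientation: [0.739, 0.674, -0.0, 0.002]
force: [-1.9, -4.2, 10.2]
gripper_width: 0.394
t 19.63 tcp [ 0.5507 -0.0854  0.0928] yaw 84.77 tilt 0.24 q [-0.17  0.39  1.78 -0.    0.96 -0.08] F [-2.  -3.2  9.6] M [-0.79  0.49  0.21] w 0.392
tool shift mm [ 1.1 -0.4 -1.2] ('wz', np.float64(0.77))
```

View pics/s11.png

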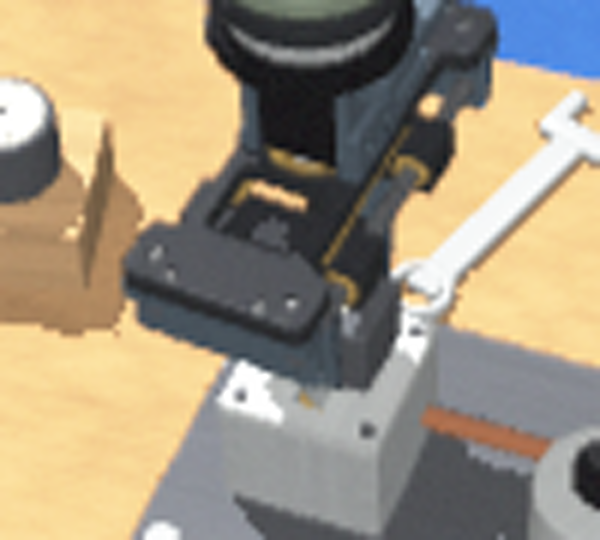

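```bash
python3 -m crank '[[[0,0,0.001,0,0,2,255],[0,0,0,0,0,2,255],[0,0,0,0,0,0,255],[0,0,0,0,0,0,255],[0,0,0,0,0,0,255]]]'
python3 - <<'E'
from h import *
for i in range(4):
    s=robot.read_camera("scene"); plan([.5504,-.0843,.094],81)
E
```

```text
time: 20.05
tcp_pos: [0.5507, -0.0854, 0.0927]
orientation: [0.762, 0.648, -0.0, 0.002]
force: [-4.5, -2.7, 15.2]
gripper_width: 0.393
t 20.1 tcp [ 0.5506 -0.0854  0.0927] yaw 80.77 tilt 0.26 q [-0.17  0.39  1.78 -0.    0.96 -0.01] F [-4.3 -3.7 16.1] M [-0.78  0.82  0.18] w 0.397
tool shift mm [ 1.  -0.4 -1.3] ('wz', np.float64(-0.23))
t 20.15 tcp [ 0.5506 -0.0854  0.0927] yaw 80.77 tilt 0.25 q [-0.17  0.39  1.78 -0.    0.96 -0.01] F [-3.2 -3.4 15.2] M [-0.75  0.89  0.24] w 0.392
tool shift mm [ 1.  -0.4 -1.3] ('wz', np.float64(-0.23))
t 20.2 tcp [ 0.5506 -0.0854  0.0927] yaw 80.77 tilt 0.25 q [-0.17  0.39  1.78 -0.    0.96 -0.01] F [-4.3 -3.6 15.1] M [-0.73  0.87  0.23] w 0.395
tool shift mm [ 1.  -0.4 -1.3] ('wz', np.float64(-0.23))
t 20.25 tcp [ 0.5507 -0.0854  0.0927] yaw 80.77 tilt 0.26 q [-0.17  0.39  1.78 -0.    0.96 -0.01] F [-4.  -2.8 16.3] M [-0.7   0.85  0.31] w 0.392
tool shift mm [ 1.  -0.4 -1.3] ('wz', np.float64(-0.23))
```

```bash
python3 - <<'E'
from h import *
s=robot.read_camera("scene")["img"]
cv2.imwrite("pics/s12.png",s); cv2.imwrite("pics/s13.png",cv2.resize(s[200:250,280:340],None,fx=10,fy=10,interpolation=cv2.INTER_CUBIC))
E
```

```text
(no output)
```

View pics/s12.png

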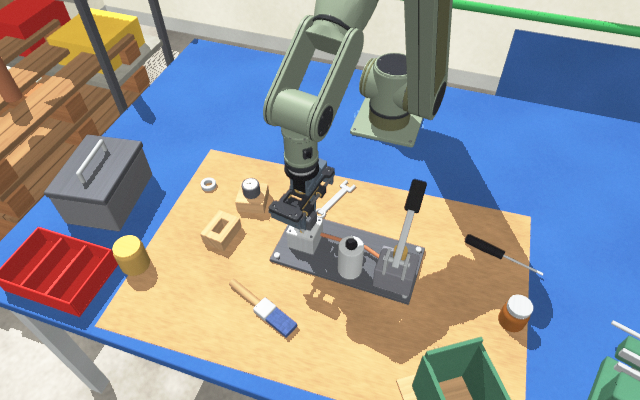

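View pics/s13.png

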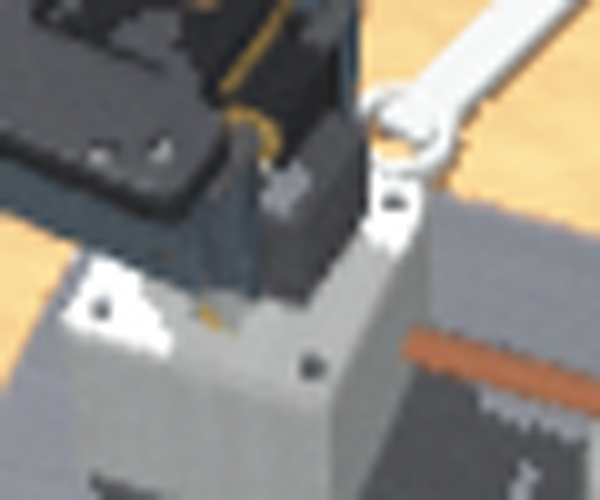

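The lever is up (415,195), the plain gauge is in its stand (251,188) and the bayonet stand is empty. The gauge body sticks out sideways under the finger, turned and low over the port. Handing in.

```bash
python3 - <<'E'
from h import *
print(robot.job_done()); plan([.5504,-.0843,.094],81)
E
```

```text
the job is handed in; nothing more can be done
None
the job is handed in; nothing more can be done
```

I worked the lever through three full strokes to the stop and back. Then I took the rectangular gauge from its stand, set it in the port, pushed it in, twisted it clockwise and handed the job in at about 20 s with it still gripped. No verdict was given.

What the last checks showed:
- **Push:** the force on the tool was about 16 N upward, above the 13 N needed at the bottom. The tool height agreed with the seat being bottomed.
- **Turn:** the tool had turned about 98° with a steady reaction of about 0.2–0.3 N m, near the spring's value at the stop. I saw no sharp torque rise at the stop, so the seat angle is inferred.
- **Grip:** the opening stayed at about 36 mm, the gauge's width, so it does not seem to have slipped.
- **Scene:** the last picture shows the lever up and the plain gauge still in its stand.

- **Strokes:** the first was pressed harder than needed (72 N, limit 120 N), the next two about 45–52 N. One move was refused for having 11 rows; I resent it with ten.
- **Not checked:** the dial could not be seen under the gripper, and the top camera was blocked, so centring in the port rests on the earlier measurements and low side forces (about 4 N).

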